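# Hang the eye block on the pin and clamp it with the ratchet trigger

## Task

Hang the aluminium block that has the hole through it on the bench clamp's pin, let go of it, then pump the clamp's trigger until the sprung pad has come up and presses the block firmly against the anvil, its brass stem clearly pushed in. Stop pumping there: the stem must never be pushed right home, or the block is crushed. Finish holding: keep the trigger fully squeezed and do not let go, and leave the other things on the bench where they are.

Things in the scene. Friction and masses are not known exactly. Their poses are not given: they have to be found in the camera images.
- clamp: Ratchet clamp bolted to the bench: steel base 275 x 90 x 12 mm, grey anvil post (face 44 wide, 150 high), toothed rod at 79 mm height between grey cheeks (top 145). Origin: on the bench, midway along. x: level, from handle along the rod to the anvil; z up. At x (mm): anvil face +100, pin +70 to +100, pad face +2 to +26 at start, cheeks -111 to -25, trigger pivot -75, handle -110 to -96, rod tail to -220.
- pin_root (a point): Where the axis of the steel pin meets the anvil face, 125 mm above the bench. The pin is level, 12 mm in diameter, 30 mm long, and points from the anvil towards the pad (clamp -x).
- pin_tip (a point): Centre of the pin's free end.
- handle_top (a point): Centre of the top of the fixed black upright handle, 225 mm above the bench; it is 14 mm thick along the clamp's x, 26 mm wide, and free on all sides above 150 mm.
- trigger_top (a point): Top centre of the upright steel trigger blade (10 thick, 18 wide), 223 mm up, on the anvil side of the handle. Pivots 90 mm below this point, 133.5 mm up. Squeeze = top towards the fixed handle, e.g. closing a gripper from above over both: at 200 mm height, handle + trigger measure 50 mm outside released, 30 squeezed (then clamp x -110 to about -80, middle -95).
- trigger (a joint): Swing of the trigger, rad: 0 released (a light spring returns it), 0.31 fully squeezed, at its stop. A full squeeze drives the rod on; when the trigger is let fully back, a catch keeps the rod at the last tooth passed (10 mm pitch, one tooth a stroke). Squeezing takes about 5 N at the blade with the pad free, up to 15 N with it pressing. Strokes short of about 0.25 may not reach the next tooth.
- rod (a joint): Travel of the toothed rod, m: 0 fully drawn back, grows towards the anvil. The free pad's face lies 98 mm minus this from the anvil face. It can not be pulled back.
- pad (a joint): How far the sprung rubber pad's brass stem is pushed into the rod, m: 0 free, 0.030 right home (the block counts as crushed from 0.027). Spring 0.4 N per mm. With the block against the anvil the pad touches at a rod travel of 0.078; each further full stroke pushes the stem in some 10 mm more. 0.005 to 0.026 is a firm, safe grip; 0.006 to 0.018 is best.
- pad_face (a point): Centre of the pad's flat face (28 mm disc), 79 mm above the bench.
- block: Loose aluminium block with the hole, standing on end on the bench: 20 mm thick (its x), 50 mm wide (its y), 90 mm high (z), 0.24 kg. Origin: centre of its underside. Front and back are alike, so it may be hung either way round.
- eye (a point): Centre of the block's round hole, which runs straight through along the block's x: diameter 25 mm, centre 65 mm above the block's underside, midway in width and thickness. Hanging on the pin the block rests 6 mm lower than concentric.
- blank: Bystander: solid aluminium block without a hole, 40 x 50 x 55 mm high, standing on the bench. Origin: centre of its underside.
- spanner: Bystander: steel spanner 160 mm long lying flat on the bench, origin at its middle.
- tin: Bystander: grey tin, 60 mm in diameter, 75 mm high, standing on the bench. Origin: centre of its underside.

How it is judged:
By the outcome, as a careful person would: the job done as asked, in the order asked, and still so for the second after the job is handed in, while the arm keeps its last pose, push and grip.
It also fails if it takes over 70 s, if anything falls off the work surface, if the arm or the gripper's body presses on something with over 40 N, if the wrist force passes 120 N, or if a joint passes its speed limit or range.

## Robot

A 6-joint arm with a two-finger parallel gripper is mounted at the origin on the work surface. World frame = base frame: x ahead of the robot, y to its left, z up, the work surface at z = 0. Lengths are in m, angles in rad, forces in N, time in s.
With the tool pointing down it reaches from about 0.3 to 0.875 m from the base axis. Payload 6.4 kg.
Tool frame: the origin (TCP) lies between the finger pads; the fingertips stand 19 mm ahead of it and the grasp point (between the pads) is the TCP (r.tip_reach is the z of the fingertips in the tool frame, in m); z points along the fingers, y is the line along which they close (so a half turn about z gives the same grasp; the last joint's range is limited). The gripper opens to 85 mm and grips with 20 to 120 N. Pads are 22 mm wide; open, the fingers measure 114 mm over their backs; the gripper's body (76 mm by 85 mm) begins 54 mm behind the grasp point. The pads swing forward as they close: fully open they stand 13 mm farther back than shut.
Start: joints at [-1.388, 0.181, 1.607, -0, 1.354, -0.206], TCP at [0.218, -0.532, 0.25] pointing down, gripper open.
Joint ranges: [-2.99, 2.99], [-0.89, 2.07], [0.3, 2.58], [-1.14, 4.28], [0, 2.63], [-3.12, 3.12]. Speed limits (rad/s): [2.57, 2.57, 3.01, 3.14, 3.14, 3.14].

## Interface

Orientations are given as a unit quaternion [w, x, y, z].
In Python, from cell import r gives the robot as it stands. The module is installed in compiled form; this text tells all that it offers.
- The arm moves only by the tool step_arm, never from a script. Its argument "series" is a list of rows, each an object of numbers: "dx", "dy", "dz": the shift along the tool's x, y, z normalised to -1 to 1, where 1 is 100 mm; "yaw": the turn about the tool's z normalised to -1 to 1, where 1 is 2 rad. A call has exactly 10 rows; each row shifts and turns the commanded pose from where the row before left it, along the tool's axes as they then stand; what a row does not reach is not made up. A row lasts 1/10 s, in which the tool goes at most 50 mm and 8.59 degrees, less where a joint would pass 70% of its speed; a pose out of reach is approached as far as the arm can. A call with a number of a shift or a turn outside -1 to 1 is refused whole. A call with a gripper value outside its range is refused whole. "grip" is the opening, from -1 (shut) to 1 (fully open), set as the call begins (left out, the last holds). The fingers move at their own pace and stop on an object; the grip force is fixed at half the most. Time passes only in rows, so rows that do not move let the fingers close, or fill a call up. It gives the time, the measured TCP pose, the force, the opening and the grip force at its end, in the units of the state.
- r.observe(): the state, without advancing time (a new reading comes with each control period).
- r.snapshot(name): name is "scene" or "top" or "wrist"; returns the picture (384x512x3 uint8, red, green, blue); there is no depth.
- r.get_calibration(name): a dict with "vfov" (degrees; the focal length in pixels is half the picture's height over the tangent of half this angle, whatever the lens; pixels are square), "cx", "cy" (the principal point, pixels), "world_to_cam" (4x4, takes a point from world to camera coordinates). Camera axes: x right, y down, z forward; pixel columns grow to the right and rows downward; lengths in m; the calibration is good to about 2 mm. A picture is of the moment at which its call begins: read the wrist's pose just before it. get_calibration takes no time and is no camera call; for the wrist camera it gives the pose at the moment of the call.
- r.close_job(): hands the job in; it is judged then, once.
Trained networks look in the newest picture that a camera, given by its name, has taken for a name from the list of things; names that differ only in an ending like _2 or _b are one class to them, and where a whole thing is asked for, a point or a joint stands for the part that bears it (a point fixed in the world has none). Each returns a list of dicts, best first, with "conf" (0 to 1); they miss things now and then, are a little off and sometimes report something else, mostly with a low value. They report only what shows in the picture. A call takes as long as a camera call.
- r.look_for(camera, name): "position" ([column, row] as shares, 0 to 1, of the picture: columns of its width, rows of its height, amid what is visible of it).
- r.trace(camera, name): "pixels" (384x512 bool, what is visible of it) and "position" ([column, row] as shares, 0 to 1, of the picture: columns of its width, rows of its height, amid what is visible of it).
The state is a dict: "time_s": time; "joint_pos": joint angles; "qd": joint speeds; "tau": joint torques, N m; "tcp_pos": TCP position; "ee_rot": TCP orientation; "wrist_force": force on the tool from outside, world axes, zero at the start; "torque": the same for the moment, N m; "gripper_width": finger opening in m; "gripper_force": force on a finger pad.
Only numpy, scipy, OpenCV 4.12 (cv2) and the standard library are available. Lean on these libraries where they do the work, as an engineer would, in place of code of your own. Each camera call takes 0.05 s, during which the arm holds its last target. There are 200 camera calls.

## Working session

There is one attempt and no reset: what is moved stays moved. The work goes in short steps, Python scripts to look and compute and a tool call to move; the robot and the scene stay as the last step left them, time stands still between calls to the robot, and variables do not carry over. Pictures are saved under pics/ and viewed, at most 10 in all, crops included, and the job is handed in when it is done.

Besides the shell and the picture viewer there is one more tool, called after ">>>" as name([rows], argument=value, ...), one row to a line, values as JSON. step_arm: Moves the arm, as the interface text tells. Scaled input: -1 to 1 covers 100 mm each way for a shift and 2 rad each way for a turn. Its arguments: {"type":"object","properties":{"series":{"type":"array","items":{"type":"object","properties":{"dx":{"type":"number","minimum":-1,"maximum":1},"dy":{"type":"number","minimum":-1,"maximum":1},"dz":{"type":"number","minimum":-1,"maximum":1},"yaw":{"type":"number","minimum":-1,"maximum":1}}}},"grip":{"type":"number"}},"required":["series"]}

```bash
mkdir -p pics
cat > h.py <<'E'
import numpy as np, cv2
from cell import r
def K(n):
    c=r.get_calibration(n); f=192/np.tan(np.radians(c["vfov"])/2); return c,f
def ray(n,px,c=None):
    if c is None: c,f=K(n)
    else: f=192/np.tan(np.radians(c["vfov"])/2)
    T=np.linalg.inv(np.array(c["world_to_cam"])); d=T[:3,:3]@np.array([(px[0]-c["cx"])/f,(px[1]-c["cy"])/f,1]); return T[:3,3],d
def atz(n,px,z,c=None):
    o,d=ray(n,px,c); return o+d*(z-o[2])/d[2]
def proj(n,p):
    c,f=K(n); q=np.array(c["world_to_cam"])@np.append(p,1); return np.array([c["cx"]+f*q[0]/q[2],c["cy"]+f*q[1]/q[2]])
def save(n,name):
    im=r.snapshot(n); cv2.imwrite("pics/"+name+".png",im[:,:,::-1]); return im
E
python3 - <<'E'
from h import *
np.set_printoptions(precision=4,suppress=True)
a=save("scene","s0")
b=save("top","t0")
cv2.imwrite("pics/st0.png",np.vstack([a,b])[:,:,::-1][:,:])
Z={"pin_root":.125,"pin_tip":.125,"handle_top":.225,"trigger_top":.223,"pad_face":.079,"eye":.065,"block":.045,"blank":.03,"tin":.04,"spanner":.003,"clamp":.05}
for n in Z:
  for cam in("scene","top"):
    for d in r.look_for(cam,n)[:2]:
        px=np.array(d["position"])*[512,384]; print(n,cam,round(d["conf"],2),px.round(1),atz(cam,px,Z[n]))
print(r.observe()["ee_rot"],r.observe()["tcp_pos"],r.observe()["time_s"], r.tip_reach)
for n in("scene","top","wrist"): print(n,ray(n,[256,192]))
E
```

```text
pin_root scene 0.67 [233.9 280.6] [ 0.6071 -0.1307  0.125 ]
pin_root scene 0.53 [221.6 252.2] [ 0.5357 -0.1094  0.125 ]
pin_root top 0.92 [309.2 168.1] [ 0.5431 -0.0752  0.125 ]
pin_tip scene 0.7 [233.6 282.5] [ 0.6103 -0.1337  0.125 ]
pin_tip scene 0.28 [218.9 258.7] [ 0.5462 -0.123   0.125 ]
pin_tip top 0.81 [315.  163.8] [ 0.5532 -0.0892  0.125 ]
handle_top scene 0.76 [232.8 284.3] [ 0.6753 -0.1781  0.225 ]
handle_top top 0.94 [310.8 167.7] [ 0.5254 -0.0649  0.225 ]
trigger_top scene 0.78 [219.1 259.1] [ 0.6176 -0.1652  0.223 ]
trigger_top scene 0.72 [245.5 264.2] [ 0.6537 -0.1366  0.223 ]
pad_face scene 0.52 [245.4 265. ] [ 0.5604 -0.0695  0.079 ]
pad_face scene 0.38 [190.2 316.1] [ 0.5942 -0.2237  0.079 ]
eye scene 0.83 [362.1 210.9] [0.5901 0.2525 0.065 ]
eye top 0.68 [170.  164.6] [0.5706 0.2733 0.065 ]
block scene 0.83 [360.5 206.9] [0.5661 0.2776 0.045 ]
block scene 0.51 [232.4 283.8] [ 0.5612 -0.1045  0.045 ]
block top 0.92 [172.2 164.4] [0.5751 0.2729 0.045 ]
blank scene 0.49 [234.8 282.6] [ 0.5523 -0.0925  0.03  ]
blank top 0.91 [164.7 219. ] [0.4326 0.2946 0.03  ]
blank top 0.21 [256.3 224.7] [0.4138 0.0542 0.03  ]
tin scene 0.74 [132.1 245.2] [ 0.3321 -0.2197  0.04  ]
tin top 0.65 [365.1 256. ] [ 0.3304 -0.22    0.04  ]
spanner scene 0.76 [240.3 225.7] [0.404  0.0304 0.003 ]
spanner top 0.95 [256.9 226.8] [0.409  0.0532 0.003 ]
clamp scene 0.79 [233.9 281.4] [ 0.5612 -0.1006  0.05  ]
clamp top 0.71 [310.5 163.8] [ 0.5683 -0.0891  0.05  ]
clamp top 0.7 [363.1 149.7] [ 0.6028 -0.2265  0.05  ]
[-0.      0.9812  0.1932 -0.    ] [ 0.218  -0.5321  0.2503] 1.2 0.019
scene (array([ 1.052 , -0.424 ,  0.8276]), array([-0.5866,  0.4559, -0.6694]))
top (array([0.3908, 0.0363, 0.9453]), array([ 0.118 ,  0.0189, -0.9928]))
wrist (array([ 0.2906, -0.5018,  0.3736]), array([-0.2718, -0.1376, -0.9528]))
```

View pics/s0.png

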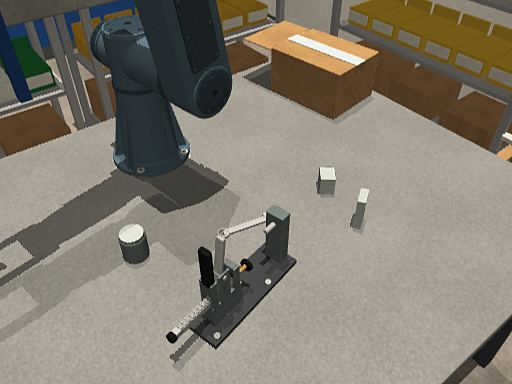

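View pics/t0.png

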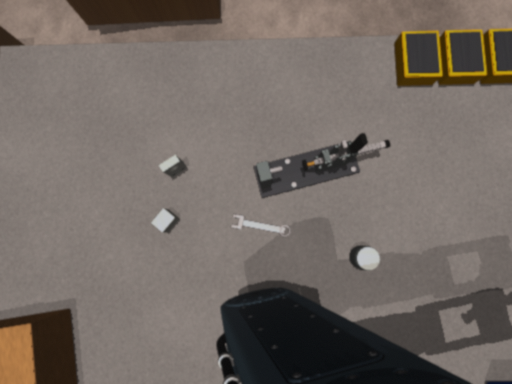

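The scene view shows the clamp: handle (205,265), trigger (220,250), anvil (278,230), block (362,208), blank (327,180), tin (133,243). The top view shows the anvil (264,172), handle (358,145) and block (172,165). The spanner at (260,226) lies clear of the clamp. Next I'll zoom in on the clamp and block.

Run:
```python
from h import *
a=cv2.imread("pics/t0.png"); b=cv2.imread("pics/s0.png")
A=cv2.resize(a[125:205,240:400],None,fx=5,fy=5,interpolation=cv2.INTER_CUBIC)
B=cv2.resize(a[145:185,150:200],None,fx=5,fy=5,interpolation=cv2.INTER_CUBIC)
C=cv2.resize(b[180:235,340:385],None,fx=5,fy=5,interpolation=cv2.INTER_CUBIC)[:200]
o=np.zeros((600,800,3),np.uint8); o[:400]=A; o[400:600,:250]=B; 
C=cv2.resize(b[182:232,335:385],None,fx=4,fy=4,interpolation=cv2.INTER_CUBIC); o[400:600,260:460]=C
cv2.imwrite("pics/crop1.png",o)
```

```text
(no output)
```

View pics/crop1.png

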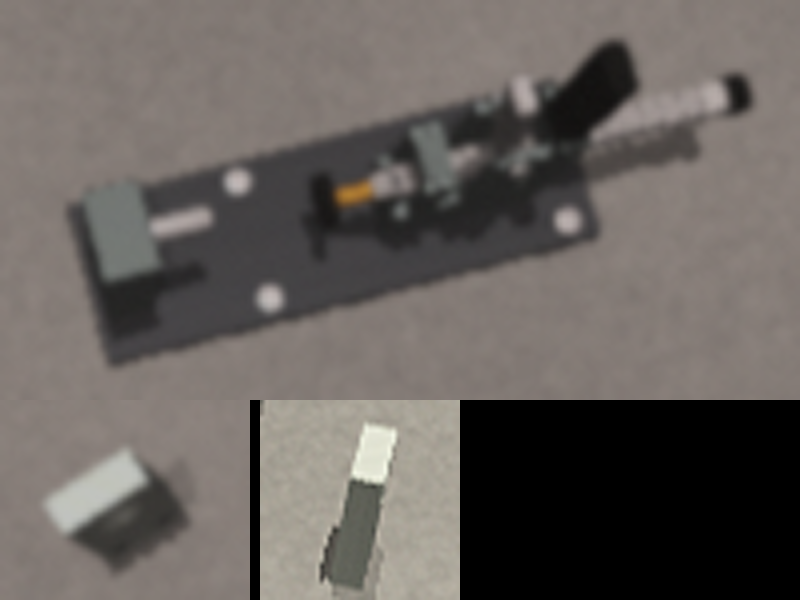

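The crop shows the base corners at (70,205), (110,362) and (597,235), the pin from (152,228) to (210,215), and the handle top around (618,48). The block's top face corners are also clear, so I'll fit poses from these.

Run:
```python
from h import *
np.set_printoptions(precision=4,suppress=True)
g=lambda x,y:(240+x/5-.4,125+y/5-.4)
def P(x,y,z): return atz("top",g(x,y),z)
A,B,C=P(70,205,.012),P(110,362,.012),P(597,235,.012)
print("corners",A,B,C,np.linalg.norm(A-B),np.linalg.norm(C-B))
pr,pt=P(152,228,.131),P(210,215,.131); print("pin",pr,pt,np.linalg.norm(pr-pt))
pd=P(322,200,.079);ht=P(618,50,.225);tail=P(740,93,.079)
an=P(149,224,.15);tr=P(523,92,.223)
print("anvilface",an,"pad",pd,"handle",ht,"tail",tail,"trig",tr)
ctr=(A+C)/2; ax=B-C; yaw=np.arctan2(ax[1],ax[0]); 
# least squares
from scipy.optimize import least_squares
obs=[((137.5,45),A),((137.5,-45),B),((-137.5,-45),C),((100,0),an),((100,0),pr),((70,0),pt),((-220,0),tail)]
# sign of y: check
def f(v,s): 
    c,sn=np.cos(v[2]),np.sin(v[2]); o=[]
    for (x,y),w in obs:
        y*=s; o+= [v[0]+(c*x-sn*y)/1e3-w[0],v[1]+(sn*x+c*y)/1e3-w[1]]
    return o
for s in(1,-1):
    q=least_squares(f,[ctr[0],ctr[1],yaw],args=(s,)); print(s,q.x,q.cost,np.array(q.fun).reshape(-1,2)*1e3)
b=[atz("top",(150+x/5-.4,145+y/5-.4),.09) for x,y in((43,103),(125,50),(150,85),(65,133))]
b=np.array(b);print("block",b.mean(0),[np.linalg.norm(b[i]-b[i-1]) for i in range(4)],"wide dir",b[1]-b[0],b[2]-b[3])
s=np.array([(335+x/4-.4,182+y/4-.4) for x,y in((107,23),(137,30),(124,84),(90,80))])
print("scene top",[atz("scene",p,.09) for p in s],np.mean([atz("scene",p,.09) for p in s],axis=0))
```

```text
corners [0.574  0.0594 0.012 ] [0.488  0.0392 0.012 ] [ 0.5519 -0.2235  0.012 ] 0.08830615501668225 0.2704121581830329
pin [0.5388 0.0179 0.131 ] [ 0.5445 -0.0096  0.131 ] 0.028055996434163025
anvilface [0.5373 0.0197 0.15  ] pad [ 0.5609 -0.0688  0.079 ] handle [ 0.5937 -0.177   0.225 ] tail [ 0.6113 -0.2799  0.079 ] trig [ 0.577 -0.137  0.223]
1 [ 0.546  -0.0812  1.6838] 0.010542504838455698 [[-88.1725  -9.0173]
 [ 87.2245  21.3051]
 [ 54.3341  10.8126]
 [ -2.5148  -1.4911]
 [ -4.0698   0.2809]
 [ -6.3701  -2.0534]
 [-40.4314 -19.8368]]
-1 [ 0.562  -0.0783  1.8117] 0.00011940804414453428 [[ -1.059    6.5615]
 [ -2.4888   5.2614]
 [ -0.7778   0.9567]
 [  0.9037  -0.8798]
 [ -0.6514   0.8923]
 [  0.823   -0.767 ]
 [  3.2503 -12.0251]]
block [0.5692 0.2697 0.09  ] [np.float64(0.019168061456428926), np.float64(0.04861222743923421), np.float64(0.022202310028781057), np.float64(0.04849708802024681)] wide dir [ 0.0262 -0.0409  0.    ] [ 0.0235 -0.0424  0.    ]
scene top [array([0.5485, 0.2898, 0.09  ]), array([0.5639, 0.2993, 0.09  ]), array([0.5914, 0.2574, 0.09  ]), array([0.5769, 0.2443, 0.09  ])] [0.5702 0.2727 0.09  ]
```

>>> step_arm([
  {"dx": 0.32, "dy": -0.3},
  {"dx": 0.32, "dy": -0.3},
  {"dx": 0.32, "dy": -0.3},
  {"dx": 0.32, "dy": -0.3},
  {"dx": 0.32, "dy": -0.3},
  {"dx": 0.32, "dy": -0.3},
  {"dx": 0.32, "dy": -0.3},
  {"dx": 0.32, "dy": -0.3},
  {"dx": 0.32, "dy": -0.3},
  {"dx": 0.32, "dy": -0.3},
], grip=1)

```text
validation failed for argument at $.se...
```

>>> step_arm([
  {"dx": 0.32, "dy": -0.3},
  {"dx": 0.32, "dy": -0.3},
  {"dx": 0.32, "dy": -0.3},
  {"dx": 0.32, "dy": -0.3},
  {"dx": 0.32, "dy": -0.3},
  {"dx": 0.32, "dy": -0.3},
  {"dx": 0.32, "dy": -0.3},
  {"dx": 0.3, "dy": -0.3},
  {"dx": 0.1, "dy": -0.2},
  {"yaw": -0.075},
])

```text
validation failed for argument at $.se...
```

>>> step_arm([
  {"dx": 0.32, "dy": -0.3, "dz": 0, "yaw": 0},
  {"dx": 0.32, "dy": -0.3, "dz": 0, "yaw": 0},
  {"dx": 0.32, "dy": -0.3, "dz": 0, "yaw": 0},
  {"dx": 0.32, "dy": -0.3, "dz": 0, "yaw": 0},
  {"dx": 0.32, "dy": -0.3, "dz": 0, "yaw": 0},
  {"dx": 0.32, "dy": -0.3, "dz": 0, "yaw": 0},
  {"dx": 0.32, "dy": -0.3, "dz": 0, "yaw": 0},
  {"dx": 0.32, "dy": -0.3, "dz": 0, "yaw": 0},
  {"dx": 0.32, "dy": -0.3, "dz": 0, "yaw": 0},
  {"dx": 0.32, "dy": -0.3, "dz": 0, "yaw": 0},
], grip=1)

```text
time_s: 2.2
tcp_pos: [0.4009, -0.1315, 0.2507]
ee_rot: [0.0, 0.981, 0.193, 0.0]
wrist_force: [0.9, 0.6, 0.7]
gripper_width: 0.0856
gripper_force: 0.0
```

>>> step_arm([
  {"dx": 0.34, "dy": -0.34, "dz": 0, "yaw": 0},
  {"dx": 0.34, "dy": -0.34, "dz": 0, "yaw": 0},
  {"dx": 0.34, "dy": -0.34, "dz": 0, "yaw": 0},
  {"dx": 0.34, "dy": -0.34, "dz": 0, "yaw": 0},
  {"dx": 0.34, "dy": -0.34, "dz": 0, "yaw": 0},
  {"dx": 0.34, "dy": -0.34, "dz": 0, "yaw": 0},
  {"dx": 0.34, "dy": -0.34, "dz": 0, "yaw": 0},
  {"dx": 0.34, "dy": -0.34, "dz": 0, "yaw": 0},
  {"dx": 0.34, "dy": -0.34, "dz": 0, "yaw": 0},
  {"dx": 0, "dy": 0, "dz": 0, "yaw": -0.075},
])

```text
time_s: 3.2
tcp_pos: [0.5682, 0.2709, 0.2492]
ee_rot: [-0.001, 0.963, 0.268, 0.0]
wrist_force: [-0.8, -1.1, 0.1]
gripper_width: 0.0853
gripper_force: 0.0
```

Run:
```python
from h import *
np.set_printoptions(precision=4,suppress=True)
o=r.observe();print(o["tcp_pos"],o["ee_rot"])
c=r.get_calibration("wrist"); im=save("wrist","w1")
t=r.trace("wrist","block")
for d in t[:2]:
    m=d["pixels"]; print(d["conf"],np.array(d["position"])*[512,384],m.sum())
m=t[0]["pixels"]
ys,xs=np.nonzero(m); print(xs.min(),xs.max(),ys.min(),ys.max())
cv2.imwrite("pics/w1b.png",im[:,:,::-1]); 
for n in("block","eye"):
  for d in r.look_for("wrist",n)[:2]:
    px=np.array(d["position"])*[512,384]; print(n,d["conf"],px,atz("wrist",px,.09,c))
# overlay expected top face
print(proj("wrist",[.57,.271,.09]))
```

```text
[0.5682 0.2709 0.2492] [-0.0008  0.9633  0.2685  0.    ]
0.46 [445.184 280.704] 7330
369 511 236 343
block 0.97 [248.8832 172.4928] [0.5756 0.2762 0.09  ]
eye 0.76 [247.9104 170.112 ] [0.5772 0.2783 0.09  ]
[246.1029 176.0095]
```

View pics/w1.png

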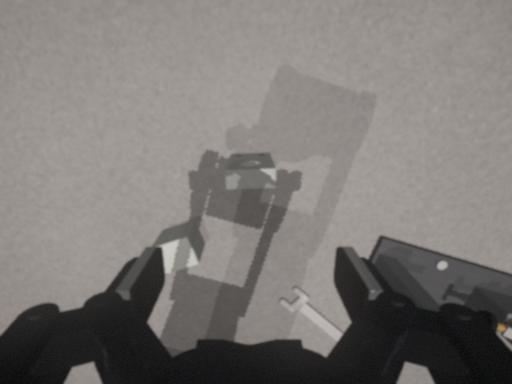

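The block's top face shows as a bright strip around (250,179), with the hole's face just above it at (252,160). The blank is at (178,255).

Run:
```python
from h import *
np.set_printoptions(precision=4,suppress=True)
im=cv2.imread("pics/w1.png",0); s=im[145:205,205:300]
m=(s>165).astype(np.uint8); 
n,l,st,ce=cv2.connectedComponentsWithStats(m); k=1+np.argmax(st[1:,4]); print(st[k],ce[k]+[205,145])
m=(l==k)
ys,xs=np.nonzero(m); W=np.array([atz("wrist",(x+205,y+145),.09) for x,y in zip(xs,ys)])[:,:2]
rc=cv2.minAreaRect((W*1000).astype(np.float32)); print(rc); b=cv2.boxPoints(rc);print(b)
big=cv2.resize(im[145:205,205:300],None,fx=6,fy=6,interpolation=cv2.INTER_CUBIC); cv2.imwrite("pics/w1c.png",big)
print(np.arctan2(*np.array(r.observe()["ee_rot"])[[2,1]])*2)
```

```text
[57 24 13 11 75] [269.8933 172.16  ]
((582.8783569335938, 253.30422973632812), (10.227584838867188, 12.124472618103027), 30.71787452697754)
[[575.3854 255.9037]
 [581.5787 245.4804]
 [590.3713 250.7047]
 [584.178  261.1281]]
0.5353088155453529
```

View pics/w1c.png

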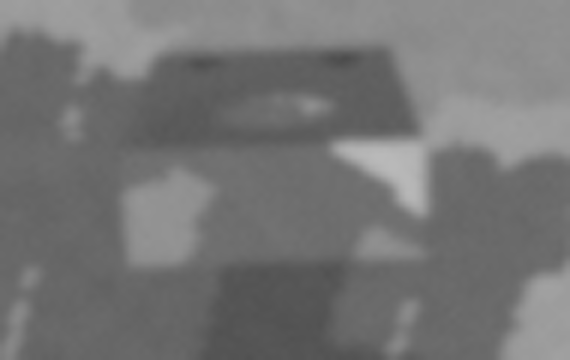

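Corners of the top face in the crop: (120,148), (418,136), (430,258), (125,268).

```bash
cat >> h.py <<'E'
def todo(target,yaw):
    "tool-frame shift (mm) and tool yaw (rad) to target, tool pointing down"
    o=r.observe(); q=o["ee_rot"]; a=2*np.arctan2(q[2],q[1]); d=np.array(target)-o["tcp_pos"]
    X=np.array([np.cos(a),np.sin(a)]); Y=np.array([np.sin(a),-np.cos(a)])
    return np.array([d[:2]@X,d[:2]@Y,-d[2]])*1e3, -((yaw-a+np.pi)%(2*np.pi)-np.pi)
E
python3 - <<'E'
from h import *
np.set_printoptions(precision=4,suppress=True)
b=np.array([atz("wrist",(x/6+204.6,y/6+144.6),.09) for x,y in((120,148),(418,136),(430,258),(125,268))])
print(b,b.mean(0),[np.linalg.norm(b[i]-b[i-1]) for i in range(4)])
w=(b[1]-b[0]+b[2]-b[3]); yaw=np.arctan2(w[1],w[0])+np.pi/2; print(yaw)
print(todo([*b.mean(0)[:2],.072],yaw))
E
```

```text
[[0.5651 0.2928 0.09  ]
 [0.5919 0.2516 0.09  ]
 [0.5752 0.2387 0.09  ]
 [0.5474 0.2819 0.09  ]] [0.5699 0.2663 0.09  ] [np.float64(0.020692694482452343), np.float64(0.04907867005230965), np.float64(0.021108857603745878), np.float64(0.05131887074735183)]
0.5737813649527824
(array([  2.5295,   0.8066, 178.0361]), np.float64(-0.03847254940742939))
```

>>> step_arm([
  {"dx": 0.025, "dy": 0.008, "dz": 0.1, "yaw": -0.019},
  {"dx": 0, "dy": 0, "dz": 0.3, "yaw": 0},
  {"dx": 0, "dy": 0, "dz": 0.3, "yaw": 0},
  {"dx": 0, "dy": 0, "dz": 0.3, "yaw": 0},
  {"dx": 0, "dy": 0, "dz": 0.25, "yaw": 0},
  {"dx": 0, "dy": 0, "dz": 0.2, "yaw": 0},
  {"dx": 0, "dy": 0, "dz": 0.18, "yaw": 0},
  {"dx": 0, "dy": 0, "dz": 0.1, "yaw": 0},
  {"dx": 0, "dy": 0, "dz": 0.05, "yaw": 0},
  {"dx": 0, "dy": 0, "dz": 0, "yaw": 0},
])

```text
time_s: 4.4
tcp_pos: [0.5701, 0.266, 0.0724]
ee_rot: [0.0, 0.959, 0.284, -0.0]
wrist_force: [0.8, -1.0, 0.2]
gripper_width: 0.0856
gripper_force: 0.0
```

>>> step_arm([
  {"dx": 0, "dy": 0, "dz": 0, "yaw": 0},
  {"dx": 0, "dy": 0, "dz": 0, "yaw": 0},
  {"dx": 0, "dy": 0, "dz": 0, "yaw": 0},
  {"dx": 0, "dy": 0, "dz": 0, "yaw": 0},
  {"dx": 0, "dy": 0, "dz": 0, "yaw": 0},
  {"dx": 0, "dy": 0, "dz": 0, "yaw": 0},
  {"dx": 0, "dy": 0, "dz": 0, "yaw": 0},
  {"dx": 0, "dy": 0, "dz": 0, "yaw": 0},
  {"dx": 0, "dy": 0, "dz": 0, "yaw": 0},
  {"dx": 0, "dy": 0, "dz": 0, "yaw": 0},
], grip=-1)

```text
time_s: 5.4
tcp_pos: [0.5707, 0.2671, 0.0736]
ee_rot: [-0.0, 0.959, 0.285, 0.001]
wrist_force: [-2.1, 1.1, 6.4]
gripper_width: 0.0495
gripper_force: 61.3
```

>>> step_arm([
  {"dx": 0, "dy": 0, "dz": -0.4, "yaw": 0},
  {"dx": 0, "dy": 0, "dz": -0.5, "yaw": 0},
  {"dx": 0, "dy": 0, "dz": -0.5, "yaw": 0},
  {"dx": -0.264, "dy": 0.362, "dz": -0.2, "yaw": 0},
  {"dx": -0.264, "dy": 0.362, "dz": -0.2, "yaw": 0},
  {"dx": -0.264, "dy": 0.362, "dz": 0, "yaw": 0},
  {"dx": -0.264, "dy": 0.362, "dz": 0, "yaw": 0},
  {"dx": -0.264, "dy": 0.362, "dz": 0, "yaw": 0},
  {"dx": -0.264, "dy": 0.362, "dz": 0, "yaw": 0},
  {"dx": -0.264, "dy": 0.362, "dz": 0, "yaw": 0},
])

```text
time_s: 6.4
tcp_pos: [0.5526, -0.0483, 0.2519]
ee_rot: [-0.0, 0.959, 0.284, -0.0]
wrist_force: [2.0, -0.0, -2.5]
gripper_width: 0.049
gripper_force: 62.7
```

>>> step_arm([
  {"dx": 0, "dy": 0, "dz": 0, "yaw": -0.068},
  {"dx": 0, "dy": 0, "dz": 0, "yaw": -0.068},
  {"dx": 0, "dy": 0, "dz": 0, "yaw": -0.068},
  {"dx": 0, "dy": 0, "dz": 0, "yaw": -0.068},
  {"dx": 0, "dy": 0, "dz": 0, "yaw": -0.068},
  {"dx": 0, "dy": 0, "dz": 0, "yaw": -0.068},
  {"dx": 0, "dy": 0, "dz": 0, "yaw": -0.068},
  {"dx": 0, "dy": 0, "dz": 0, "yaw": -0.068},
  {"dx": 0, "dy": 0, "dz": 0, "yaw": -0.068},
  {"dx": 0, "dy": 0, "dz": 0, "yaw": 0},
])

```text
time_s: 7.4
tcp_pos: [0.553, -0.0466, 0.2518]
ee_rot: [-0.0, 0.621, 0.784, -0.0]
wrist_force: [-0.6, -0.4, -1.7]
gripper_width: 0.0497
gripper_force: 62.7
```

Run:
```python
from h import *
np.set_printoptions(precision=4,suppress=True)
o=r.observe();print(o["tcp_pos"],o["ee_rot"],o["gripper_width"])
c=r.get_calibration("wrist"); im=save("wrist","w2"); 
for n,z in(("pin_root",.125),("pin_tip",.125),("eye",.2)):
  for d in r.look_for("wrist",n)[:2]:
    px=np.array(d["position"])*[512,384]; print(n,d["conf"],px,atz("wrist",px,z,c))
```

```text
[ 0.553  -0.0466  0.2518] [-0.0004  0.6208  0.7839 -0.0003] 0.049670004089169904
pin_root 0.94 [252.8768 140.3136] [ 0.5463 -0.0019  0.125 ]
eye 0.93 [246.4256 255.5136] [ 0.5568 -0.0681  0.2   ]
eye 0.51 [250.7776 195.3024] [ 0.5497 -0.0259  0.2   ]
```

View pics/w2.png

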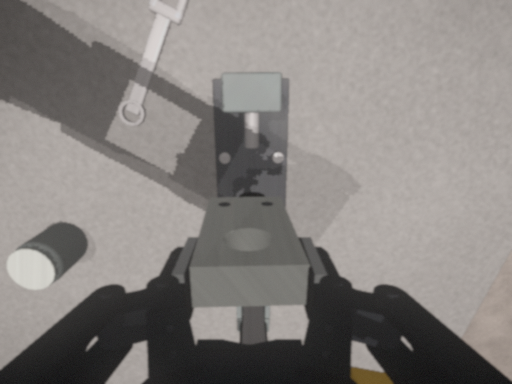

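The pin runs from (251,112) to (252,147) below the anvil top (222–281, 73–111). The held block's hole is at (247,240).

Run:
```python
from h import *
np.set_printoptions(precision=4,suppress=True)
im=cv2.imread("pics/w2.png"); cv2.imwrite("pics/w2c.png",np.hstack([cv2.resize(im[65:165,205:300],None,fx=4,fy=4,interpolation=cv2.INTER_CUBIC),cv2.resize(im[195:310,185:315],(390,345),interpolation=cv2.INTER_CUBIC)[:345].repeat(1,0)][:1]+[np.vstack([cv2.resize(im[195:310,185:315],(390,345),interpolation=cv2.INTER_CUBIC),np.zeros((55,390,3),np.uint8)])]))
o=r.observe(); a=2*np.arctan2(o["ee_rot"][2],o["ee_rot"][1]); X=np.array([np.cos(a),np.sin(a),0]);t=np.array(o["tcp_pos"]); Y=np.array([np.sin(a),-np.cos(a),0]);print("yaw",a)
for z in(-7,0,18,-72): print(z,proj("wrist",t+X*.010+[0,0,z/1e3]), proj("wrist",t+X*.010+Y*.025+[0,0,z/1e3]))
```

```text
yaw 1.79809002171726
-7 [248.0156 244.6506] [298.5968 244.6929]
0 [247.9723 251.6934] [300.9888 251.7374]
18 [247.8388 273.3577] [308.3468 273.407 ]
-72 [248.2851 200.9142] [283.7421 200.9448]
```

View pics/w2c.png

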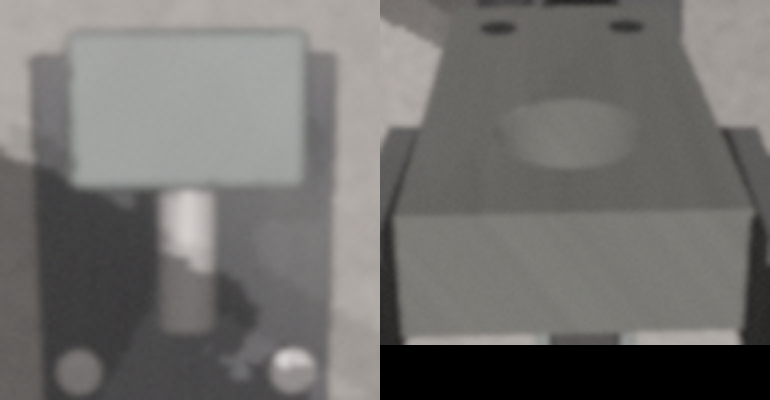

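Run:
```python
from h import *
np.set_printoptions(precision=4,suppress=True)
tip=atz("wrist",(251.7,147.6),.131); root=atz("wrist",(251.5,111.6),.131); an=atz("wrist",(251.6,111.4),.15)
l,rr=atz("wrist",(205+72/4-.4,65+187/4-.4),.15),atz("wrist",(205+303/4-.4,65+185/4-.4),.15)
bl,br=atz("wrist",(205+30/4,78),.012),atz("wrist",(205+336/4,78),.012)
b2,b3=atz("wrist",(205+45/4,164),.012),atz("wrist",(205+328/4,164),.012)
print(tip,root,an,np.linalg.norm(l-rr),l-rr,np.arctan2(*(rr-l)[[1,0]]),np.linalg.norm(bl-br))
d=(bl+br)/2-(b2+b3)/2; print("base axis",np.arctan2(d[1],d[0])); d=root-tip; print("pin axis",np.arctan2(d[1],d[0]),np.linalg.norm(d))
print("base mid",(bl+br)/2,(b2+b3)/2)
for x in (tip,root,an): print(todo([*x[:2],.132],1.80))
```

```text
[ 0.5469 -0.0072  0.131 ] [0.5402 0.0209 0.131 ] [0.5399 0.0218 0.15  ] 0.04276243020972931 [-0.0416 -0.01    0.    ] 0.2365321569259175 0.08839074751347856
base axis 1.8118058569182498
pin axis 1.8074438783047178 0.028950080352396237
base mid [0.5328 0.0526 0.012 ] [ 0.557  -0.0457  0.012 ]
(array([ 39.786 ,   2.7377, 120.1008]), np.float64(-0.001909978282740088))
(array([ 68.7348,   2.4669, 120.1008]), np.float64(-0.001909978282740088))
(array([ 69.6637,   2.3784, 120.1008]), np.float64(-0.001909978282740088))
```

>>> step_arm([
  {"dx": 0.08, "dy": 0.03, "dz": 0, "yaw": -0.005},
  {"dx": 0, "dy": 0, "dz": 0.2, "yaw": 0},
  {"dx": 0, "dy": 0, "dz": 0.2, "yaw": 0},
  {"dx": 0, "dy": 0, "dz": 0.2, "yaw": 0},
  {"dx": 0, "dy": 0, "dz": 0.2, "yaw": 0},
  {"dx": 0, "dy": 0, "dz": 0.2, "yaw": 0},
  {"dx": 0, "dy": 0, "dz": 0.1, "yaw": 0},
  {"dx": 0, "dy": 0, "dz": 0.09, "yaw": 0},
  {"dx": 0, "dy": 0, "dz": 0, "yaw": 0},
  {"dx": 0, "dy": 0, "dz": 0, "yaw": 0},
])

```text
time_s: 8.6
tcp_pos: [0.555, -0.0382, 0.1339]
ee_rot: [0.0, 0.617, 0.787, 0.0]
wrist_force: [0.3, 0.1, -1.9]
gripper_width: 0.0491
gripper_force: 62.7
```

Run:
```python
from h import *
np.set_printoptions(precision=4,suppress=True)
o=r.observe();print(o["tcp_pos"],o["ee_rot"],o["gripper_width"])
im=save("wrist","w3")
for p in([.5469,-.0072,.125],[.5402,.0209,.125]): print(proj("wrist",p),todo(p,1.808))
```

```text
[ 0.555  -0.0382  0.1339] [0.0004 0.6174 0.7867 0.0002] 0.04909050058145709
[246.5664 200.8174] (array([32.1494, -0.6786,  9.2815]), np.float64(0.0027407272258965776))
[246.8427 140.0381] (array([61.0366, -0.5087,  9.2815]), np.float64(0.0027407272258965776))
```

View pics/w3.png

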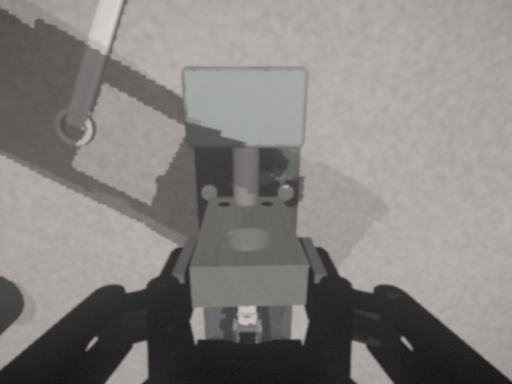

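The pin at (246,148–205) lines up with the hole at (247,238), so I'll slide the block on.

>>> step_arm([
  {"dx": 0.05, "dy": -0.005, "dz": 0, "yaw": 0},
  {"dx": 0.06, "dy": 0, "dz": 0, "yaw": 0},
  {"dx": 0.06, "dy": 0, "dz": 0, "yaw": 0},
  {"dx": 0.06, "dy": 0, "dz": 0, "yaw": 0},
  {"dx": 0.06, "dy": 0, "dz": 0, "yaw": 0},
  {"dx": 0.06, "dy": 0, "dz": 0, "yaw": 0},
  {"dx": 0.06, "dy": 0, "dz": 0, "yaw": 0},
  {"dx": 0.04, "dy": 0, "dz": 0, "yaw": 0},
  {"dx": 0, "dy": 0, "dz": 0, "yaw": 0},
  {"dx": 0, "dy": 0, "dz": 0, "yaw": 0},
])

```text
time_s: 9.65
tcp_pos: [0.5434, 0.0055, 0.1333]
ee_rot: [0.0, 0.617, 0.787, -0.0]
wrist_force: [0.6, -0.1, -2.5]
gripper_width: 0.0492
gripper_force: 62.7
```

>>> step_arm([
  {"dx": 0, "dy": 0, "dz": 0.02, "yaw": 0},
  {"dx": 0, "dy": 0, "dz": 0.02, "yaw": 0},
  {"dx": 0, "dy": 0, "dz": 0.02, "yaw": 0},
  {"dx": 0, "dy": 0, "dz": 0, "yaw": 0},
  {"dx": 0, "dy": 0, "dz": 0, "yaw": 0},
  {"dx": 0, "dy": 0, "dz": 0, "yaw": 0},
  {"dx": 0, "dy": 0, "dz": 0, "yaw": 0},
  {"dx": 0, "dy": 0, "dz": 0, "yaw": 0},
  {"dx": 0, "dy": 0, "dz": 0, "yaw": 0},
  {"dx": 0, "dy": 0, "dz": 0, "yaw": 0},
])

```text
time_s: 10.65
tcp_pos: [0.5433, 0.0055, 0.1273]
ee_rot: [0.0, 0.617, 0.787, 0.0]
wrist_force: [0.0, 1.5, -1.8]
gripper_width: 0.0494
gripper_force: 62.7
```

Run:
```python
from h import *
a=save("scene","s1"); b=save("wrist","w4")
A=cv2.resize(a[190:340,160:310],(560,560),interpolation=cv2.INTER_CUBIC); 
B=cv2.resize(b[40:320,160:340],(240,373))
o=np.zeros((560,800,3),np.uint8);o[:,:560]=A;o[:373,560:]=B
cv2.imwrite("pics/c4.png",o[:,:,::-1])
```

```text
(no output)
```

View pics/c4.png

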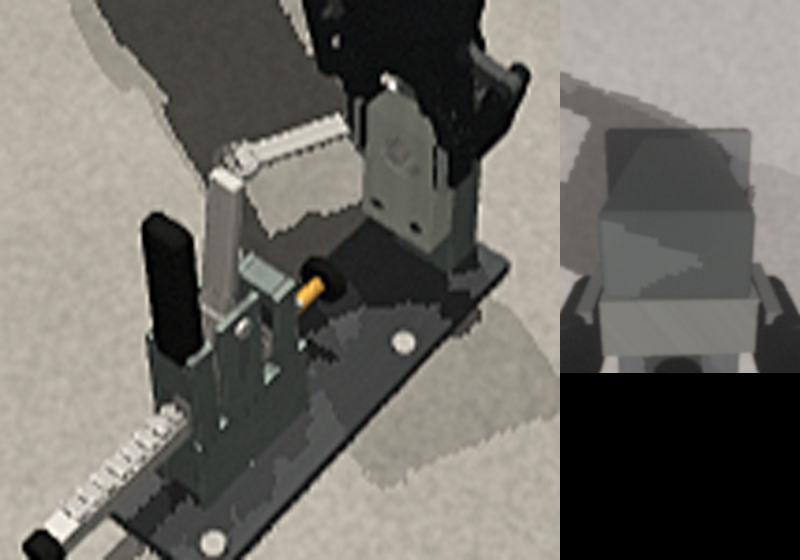

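The block is on the pin against the anvil, with the pin visible through the hole at (403,150). I'll lower it the last bit and let go.

>>> step_arm([
  {"dx": 0, "dy": 0, "dz": 0.015, "yaw": 0},
  {"dx": 0, "dy": 0, "dz": 0, "yaw": 0},
  {"dx": 0, "dy": 0, "dz": 0, "yaw": 0},
  {"dx": 0, "dy": 0, "dz": 0, "yaw": 0},
  {"dx": 0, "dy": 0, "dz": 0, "yaw": 0},
  {"dx": 0, "dy": 0, "dz": 0, "yaw": 0},
  {"dx": 0, "dy": 0, "dz": 0, "yaw": 0},
  {"dx": 0, "dy": 0, "dz": 0, "yaw": 0},
  {"dx": 0, "dy": 0, "dz": 0, "yaw": 0},
  {"dx": 0, "dy": 0, "dz": 0, "yaw": 0},
])

```text
time_s: 11.75
tcp_pos: [0.5435, 0.0054, 0.1263]
ee_rot: [0.0, 0.617, 0.787, 0.0]
wrist_force: [-2.0, -0.3, 5.7]
gripper_width: 0.0493
gripper_force: 63.0
```

>>> step_arm([
  {"dx": 0, "dy": 0, "dz": 0, "yaw": 0},
  {"dx": 0, "dy": 0, "dz": 0, "yaw": 0},
  {"dx": 0, "dy": 0, "dz": 0, "yaw": 0},
  {"dx": 0, "dy": 0, "dz": 0, "yaw": 0},
  {"dx": 0, "dy": 0, "dz": 0, "yaw": 0},
  {"dx": 0, "dy": 0, "dz": 0, "yaw": 0},
  {"dx": 0, "dy": 0, "dz": 0, "yaw": 0},
  {"dx": 0, "dy": 0, "dz": -0.03, "yaw": 0},
  {"dx": 0, "dy": 0, "dz": -0.1, "yaw": 0},
  {"dx": 0, "dy": 0, "dz": -0.2, "yaw": 0},
], grip=1)

```text
time_s: 12.75
tcp_pos: [0.5423, 0.0056, 0.1584]
ee_rot: [-0.001, 0.617, 0.787, -0.001]
wrist_force: [-0.0, 0.7, 0.1]
gripper_width: 0.0857
gripper_force: 0.0
```

Run:
```python
from h import *
np.set_printoptions(precision=4,suppress=True)
C=np.array([.5402,.0209])-.1*np.array([np.cos(1.808),np.sin(1.808)]); print("C",C)
h=C-.095*np.array([np.cos(1.808),np.sin(1.808)]); print(h, todo([*h,.30],1.808-np.pi/2), todo([*h,.30],1.808))
```

```text
C [ 0.5637 -0.0763]
[ 0.586  -0.1686] (array([-179.6854,    1.0655, -141.6368]), np.float64(1.573539235912693)) (array([-179.6854,    1.0655, -141.6368]), np.float64(0.0027429091177966214))
```

>>> step_arm([
  {"dx": 0, "dy": 0, "dz": -0.47, "yaw": 0},
  {"dx": 0, "dy": 0, "dz": -0.47, "yaw": 0},
  {"dx": 0, "dy": 0, "dz": -0.46, "yaw": 0},
  {"dx": -0.45, "dy": 0, "dz": 0, "yaw": 0},
  {"dx": -0.45, "dy": 0, "dz": 0, "yaw": 0},
  {"dx": -0.45, "dy": 0.01, "dz": 0, "yaw": 0},
  {"dx": -0.45, "dy": 0, "dz": 0, "yaw": 0},
  {"dx": 0, "dy": 0, "dz": 0, "yaw": 0.0715},
  {"dx": 0, "dy": 0, "dz": 0, "yaw": 0.0715},
  {"dx": 0, "dy": 0, "dz": 0, "yaw": 0.0715},
])

```text
time_s: 13.75
tcp_pos: [0.587, -0.1698, 0.2995]
ee_rot: [0.0, 0.773, 0.635, 0.0]
wrist_force: [-0.3, -0.0, -0.3]
gripper_width: 0.0852
gripper_force: 0.0
```

>>> step_arm([
  {"dx": 0, "dy": 0, "dz": 0, "yaw": 0.0715},
  {"dx": 0, "dy": 0, "dz": 0, "yaw": 0.0715},
  {"dx": 0, "dy": 0, "dz": 0, "yaw": 0.0715},
  {"dx": 0, "dy": 0, "dz": 0, "yaw": 0.0715},
  {"dx": 0, "dy": 0, "dz": 0, "yaw": 0.0715},
  {"dx": 0, "dy": 0, "dz": 0, "yaw": 0.0715},
  {"dx": 0, "dy": 0, "dz": 0, "yaw": 0.0715},
  {"dx": 0, "dy": 0, "dz": 0, "yaw": 0.0715},
  {"dx": 0, "dy": 0, "dz": 0, "yaw": 0},
  {"dx": 0, "dy": 0, "dz": 0, "yaw": 0},
])

```text
time_s: 14.75
tcp_pos: [0.5871, -0.1692, 0.2995]
ee_rot: [0.0, 0.993, 0.121, 0.0]
wrist_force: [0.5, 0.4, -0.1]
gripper_width: 0.0855
gripper_force: 0.0
```

Run:
```python
from h import *
np.set_printoptions(precision=4,suppress=True)
o=r.observe();print(o["tcp_pos"],o["ee_rot"],o["gripper_width"])
im=save("wrist","w5"); a=save("scene","s2")
for n,z in(("handle_top",.225),("trigger_top",.223)):
  for d in r.look_for("wrist",n)[:2]:
    px=np.array(d["position"])*[512,384]; print(n,d["conf"],px,atz("wrist",px,z))
A=cv2.resize(a[190:340,160:310],(400,400),interpolation=cv2.INTER_CUBIC); 
cv2.imwrite("pics/c5.png",np.hstack([cv2.resize(im[60:360,100:400],(400,400)),A])[:,:,::-1])
```

```text
[ 0.5871 -0.1692  0.2995] [0.0002 0.9927 0.1205 0.0003] 0.08548103729695494
handle_top 0.8 [197.2224 162.8928] [ 0.614  -0.1256  0.225 ]
trigger_top 0.92 [214.2208 191.6928] [ 0.5959 -0.141   0.223 ]
```

View pics/c5.png

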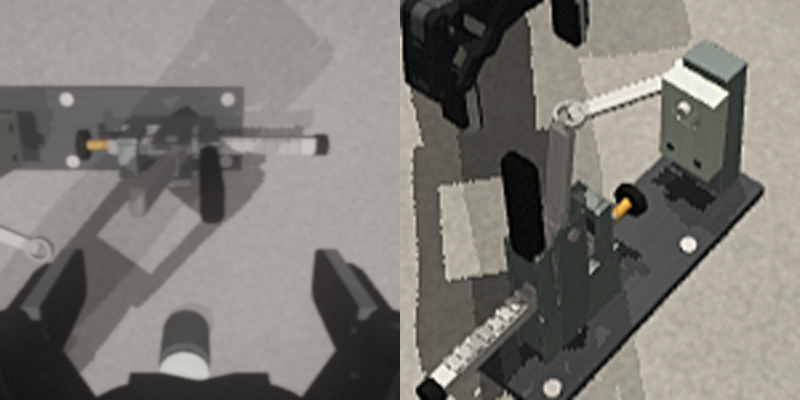

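The block hangs on the pin. In the left half the handle top is around crop (212,218) and the trigger top around (139,208).

Run:
```python
from h import *
np.set_printoptions(precision=4,suppress=True)
H=atz("wrist",(100+212/1.3333,60+213/1.3333),.225);T=atz("wrist",(100+138/1.3333,60+205/1.3333),.223)
print(H,T,np.linalg.norm(H-T))
C=np.array([.5637,-.0763]);u=np.array([np.cos(1.808),np.sin(1.808)]);v=np.array([-u[1],u[0]])
for q in(H,T): print("clamp xy",(q[:2]-C)@u,(q[:2]-C)@v)
h=C-.103*u;print(h,proj("wrist",[*h,.225]),"crop",(proj("wrist",[*h,.225])-[100,60])*1.3333)
m=C-.095*u; print(todo([*m,.2],1.808-np.pi/2),todo([*H[:2],.2],1.808-np.pi/2))
pd=atz("wrist",(100+76/1.3333,60+145/1.3333),.079);print("pad x",(pd[:2]-C)@u)
im=cv2.imread("pics/w5.png"); cv2.imwrite("pics/c6.png",cv2.resize(im[150:250,160:310],None,fx=5,fy=5,interpolation=cv2.INTER_CUBIC))
```

```text
[ 0.5834 -0.177   0.225 ] [ 0.5775 -0.1368  0.223 ] 0.040706113743863286
clamp xy -0.10252970179465207 0.00456180491738042
clamp xy -0.062046695690196926 0.0008049561215166605
[ 0.5879 -0.1764] [259.7411 213.9216] crop [212.9828 205.2236]
(array([-0.8943, -0.7114, 98.9374]), np.float64(0.0023260285145694226)) (array([-5.4736,  6.8077, 98.9374]), np.float64(0.0023260285145694226))
pad x 0.014829045326980367
```

View pics/c6.png

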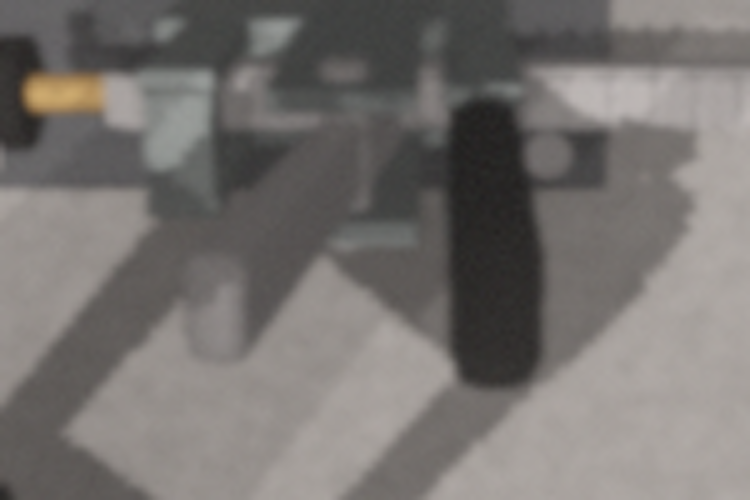

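The handle (crop 455–540) and trigger (crop 185–245) are where the model predicts. The pad face is at x≈15 mm, so rod travel is about 12 mm. I'll go down over both.

>>> step_arm([
  {"dx": -0.01, "dy": -0.045, "dz": 0, "yaw": 0},
  {"dx": 0, "dy": 0, "dz": 0.12, "yaw": 0},
  {"dx": 0, "dy": 0, "dz": 0.15, "yaw": 0},
  {"dx": 0, "dy": 0, "dz": 0.15, "yaw": 0},
  {"dx": 0, "dy": 0, "dz": 0.15, "yaw": 0},
  {"dx": 0, "dy": 0, "dz": 0.15, "yaw": 0},
  {"dx": 0, "dy": 0, "dz": 0.15, "yaw": 0},
  {"dx": 0, "dy": 0, "dz": 0.12, "yaw": 0},
  {"dx": 0, "dy": 0.04, "dz": 0, "yaw": 0},
  {"dx": 0, "dy": 0, "dz": 0, "yaw": 0},
])

```text
time_s: 15.95
tcp_pos: [0.5862, -0.1695, 0.1998]
ee_rot: [0.0, 0.993, 0.118, 0.0]
wrist_force: [-0.6, -0.6, 0.2]
gripper_width: 0.0851
gripper_force: 0.0
```

>>> step_arm([
  {"dx": 0, "dy": 0, "dz": 0, "yaw": 0},
  {"dx": 0, "dy": 0, "dz": 0, "yaw": 0},
  {"dx": 0, "dy": 0, "dz": 0, "yaw": 0},
  {"dx": 0, "dy": 0, "dz": 0, "yaw": 0},
  {"dx": 0, "dy": 0, "dz": 0, "yaw": 0},
  {"dx": 0, "dy": 0, "dz": 0, "yaw": 0},
  {"dx": 0, "dy": 0, "dz": 0, "yaw": 0},
  {"dx": 0, "dy": 0, "dz": 0, "yaw": 0},
  {"dx": 0, "dy": 0, "dz": 0, "yaw": 0},
  {"dx": 0, "dy": 0, "dz": 0, "yaw": 0},
], grip=-1)

```text
time_s: 16.95
tcp_pos: [0.5868, -0.1688, 0.202]
ee_rot: [-0.0, 0.993, 0.118, 0.001]
wrist_force: [0.1, -0.1, 8.9]
gripper_width: 0.0288
gripper_force: 62.5
```

>>> step_arm([
  {"dx": 0, "dy": 0, "dz": 0, "yaw": 0},
  {"dx": 0, "dy": 0, "dz": 0, "yaw": 0},
  {"dx": 0, "dy": 0, "dz": 0, "yaw": 0},
  {"dx": 0, "dy": 0, "dz": 0, "yaw": 0},
  {"dx": 0, "dy": 0, "dz": 0, "yaw": 0},
  {"dx": 0, "dy": 0, "dz": 0, "yaw": 0},
  {"dx": 0, "dy": 0, "dz": 0, "yaw": 0},
  {"dx": 0, "dy": 0, "dz": 0, "yaw": 0},
  {"dx": 0, "dy": 0, "dz": 0, "yaw": 0},
  {"dx": 0, "dy": 0, "dz": 0, "yaw": 0},
], grip=1)

```text
time_s: 17.95
tcp_pos: [0.586, -0.1689, 0.1998]
ee_rot: [-0.0, 0.993, 0.119, -0.0]
wrist_force: [0.6, -0.3, -0.6]
gripper_width: 0.0852
gripper_force: 0.0
```

```bash
cat >> h.py <<'E'
C=np.array([.5637,-.0763]);u=np.array([np.cos(1.808),np.sin(1.808)])
def padx(tag=None,im=None):
    "clamp x (mm) of brass stem ends along the rod, from scene picture: sample colour on the rod axis"
    if im is None: im=save("scene",tag)
    hsv=cv2.cvtColor(im,cv2.COLOR_RGB2HSV); m=(hsv[...,1]>110)&(hsv[...,0]>8)&(hsv[...,0]<30)&(hsv[...,2]>60)
    ok=[]
    for x in np.arange(-25,100,1.):
        p=proj("scene",[*(C+u*x/1e3),.079]).round().astype(int); w=m[p[1]-2:p[1]+3,p[0]-2:p[0]+3]
        if w.sum()>=5: ok.append(x)
    return (ok[0],ok[-1],len(ok)) if ok else None
E
python3 - <<'E'
from h import *
for n in("s0","s2"): print(n,padx(im=cv2.imread(f"pics/{n}.png")[:,:,::-1]))
print("s3",padx("s3"),r.observe()["tcp_pos"],r.observe()["gripper_width"])
E
```

```text
s0 (np.float64(-13.0), np.float64(10.0), 24)
s2 (np.float64(-13.0), np.float64(10.0), 24)
s3 (np.float64(-10.0), np.float64(15.0), 26) [ 0.58596622 -0.16891985  0.1998054 ] 0.0857484493440737
```

>>> step_arm([
  {"dx": 0, "dy": 0, "dz": 0, "yaw": 0},
  {"dx": 0, "dy": 0, "dz": 0, "yaw": 0},
  {"dx": 0, "dy": 0, "dz": 0, "yaw": 0},
  {"dx": 0, "dy": 0, "dz": 0, "yaw": 0},
  {"dx": 0, "dy": 0, "dz": 0, "yaw": 0},
  {"dx": 0, "dy": 0, "dz": 0, "yaw": 0},
  {"dx": 0, "dy": 0, "dz": 0, "yaw": 0},
  {"dx": 0, "dy": 0, "dz": 0, "yaw": 0},
  {"dx": 0, "dy": 0, "dz": 0, "yaw": 0},
  {"dx": 0, "dy": 0, "dz": 0, "yaw": 0},
], grip=-1)

```text
time_s: 19.0
tcp_pos: [0.5866, -0.1688, 0.2016]
ee_rot: [-0.0, 0.993, 0.118, 0.001]
wrist_force: [0.2, -0.1, 8.6]
gripper_width: 0.029
gripper_force: 61.5
```

```bash
python3 -c "
from h import *
print(padx('s4'))"
```

```text
(np.float64(4.0), np.float64(30.0), 27)
```

>>> step_arm([
  {"dx": 0, "dy": 0, "dz": 0, "yaw": 0},
  {"dx": 0, "dy": 0, "dz": 0, "yaw": 0},
  {"dx": 0, "dy": 0, "dz": 0, "yaw": 0},
  {"dx": 0, "dy": 0, "dz": 0, "yaw": 0},
  {"dx": 0, "dy": 0, "dz": 0, "yaw": 0},
  {"dx": 0, "dy": 0, "dz": 0, "yaw": 0},
  {"dx": 0, "dy": 0, "dz": 0, "yaw": 0},
  {"dx": 0, "dy": 0, "dz": 0, "yaw": 0},
  {"dx": 0, "dy": 0, "dz": 0, "yaw": 0},
  {"dx": 0, "dy": 0, "dz": 0, "yaw": 0},
], grip=1)

```text
time_s: 20.05
tcp_pos: [0.586, -0.1689, 0.1998]
ee_rot: [0.0, 0.993, 0.119, 0.0]
wrist_force: [0.2, -0.2, -0.1]
gripper_width: 0.0854
gripper_force: 0.0
```

```bash
python3 -c "
from h import *
print(padx('s5'))"
```

```text
(np.float64(1.0), np.float64(25.0), 25)
```

>>> step_arm([
  {"dx": 0, "dy": 0, "dz": 0, "yaw": 0},
  {"dx": 0, "dy": 0, "dz": 0, "yaw": 0},
  {"dx": 0, "dy": 0, "dz": 0, "yaw": 0},
  {"dx": 0, "dy": 0, "dz": 0, "yaw": 0},
  {"dx": 0, "dy": 0, "dz": 0, "yaw": 0},
  {"dx": 0, "dy": 0, "dz": 0, "yaw": 0},
  {"dx": 0, "dy": 0, "dz": 0, "yaw": 0},
  {"dx": 0, "dy": 0, "dz": 0, "yaw": 0},
  {"dx": 0, "dy": 0, "dz": 0, "yaw": 0},
  {"dx": 0, "dy": 0, "dz": 0, "yaw": 0},
], grip=-1)

```text
time_s: 21.1
tcp_pos: [0.5866, -0.1688, 0.2017]
ee_rot: [-0.0, 0.993, 0.118, 0.001]
wrist_force: [0.2, -0.4, 9.1]
gripper_width: 0.0291
gripper_force: 61.9
```

>>> step_arm([
  {"dx": 0, "dy": 0, "dz": 0, "yaw": 0},
  {"dx": 0, "dy": 0, "dz": 0, "yaw": 0},
  {"dx": 0, "dy": 0, "dz": 0, "yaw": 0},
  {"dx": 0, "dy": 0, "dz": 0, "yaw": 0},
  {"dx": 0, "dy": 0, "dz": 0, "yaw": 0},
  {"dx": 0, "dy": 0, "dz": 0, "yaw": 0},
  {"dx": 0, "dy": 0, "dz": 0, "yaw": 0},
  {"dx": 0, "dy": 0, "dz": 0, "yaw": 0},
  {"dx": 0, "dy": 0, "dz": 0, "yaw": 0},
  {"dx": 0, "dy": 0, "dz": 0, "yaw": 0},
], grip=1)

```text
time_s: 22.1
tcp_pos: [0.586, -0.1689, 0.1998]
ee_rot: [0.0, 0.993, 0.119, 0.0]
wrist_force: [-0.0, -0.4, -0.5]
gripper_width: 0.0857
gripper_force: 0.0
```

>>> step_arm([
  {"dx": 0, "dy": 0, "dz": 0, "yaw": 0},
  {"dx": 0, "dy": 0, "dz": 0, "yaw": 0},
  {"dx": 0, "dy": 0, "dz": 0, "yaw": 0},
  {"dx": 0, "dy": 0, "dz": 0, "yaw": 0},
  {"dx": 0, "dy": 0, "dz": 0, "yaw": 0},
  {"dx": 0, "dy": 0, "dz": 0, "yaw": 0},
  {"dx": 0, "dy": 0, "dz": 0, "yaw": 0},
  {"dx": 0, "dy": 0, "dz": 0, "yaw": 0},
  {"dx": 0, "dy": 0, "dz": 0, "yaw": 0},
  {"dx": 0, "dy": 0, "dz": 0, "yaw": 0},
], grip=-1)

```text
time_s: 23.1
tcp_pos: [0.5865, -0.1688, 0.2015]
ee_rot: [-0.0, 0.993, 0.118, 0.001]
wrist_force: [-0.3, -1.2, 8.6]
gripper_width: 0.029
gripper_force: 61.4
```

>>> step_arm([
  {"dx": 0, "dy": 0, "dz": 0, "yaw": 0},
  {"dx": 0, "dy": 0, "dz": 0, "yaw": 0},
  {"dx": 0, "dy": 0, "dz": 0, "yaw": 0},
  {"dx": 0, "dy": 0, "dz": 0, "yaw": 0},
  {"dx": 0, "dy": 0, "dz": 0, "yaw": 0},
  {"dx": 0, "dy": 0, "dz": 0, "yaw": 0},
  {"dx": 0, "dy": 0, "dz": 0, "yaw": 0},
  {"dx": 0, "dy": 0, "dz": 0, "yaw": 0},
  {"dx": 0, "dy": 0, "dz": 0, "yaw": 0},
  {"dx": 0, "dy": 0, "dz": 0, "yaw": 0},
], grip=1)

```text
time_s: 24.1
tcp_pos: [0.586, -0.1689, 0.1998]
ee_rot: [-0.0, 0.993, 0.119, -0.0]
wrist_force: [0.6, -0.9, -0.0]
gripper_width: 0.0857
gripper_force: 0.0
```

```bash
python3 -c "
from h import *
print(padx('s6'))"
```

```text
(np.float64(21.0), np.float64(45.0), 25)
```

Each stroke moves the rod 10 mm, as expected. I'll do strokes 5 to 7.

>>> step_arm([
  {"dx": 0, "dy": 0, "dz": 0, "yaw": 0},
  {"dx": 0, "dy": 0, "dz": 0, "yaw": 0},
  {"dx": 0, "dy": 0, "dz": 0, "yaw": 0},
  {"dx": 0, "dy": 0, "dz": 0, "yaw": 0},
  {"dx": 0, "dy": 0, "dz": 0, "yaw": 0},
  {"dx": 0, "dy": 0, "dz": 0, "yaw": 0},
  {"dx": 0, "dy": 0, "dz": 0, "yaw": 0},
  {"dx": 0, "dy": 0, "dz": 0, "yaw": 0},
  {"dx": 0, "dy": 0, "dz": 0, "yaw": 0},
  {"dx": 0, "dy": 0, "dz": 0, "yaw": 0},
], grip=-1)

```text
time_s: 25.15
tcp_pos: [0.5866, -0.1688, 0.2017]
ee_rot: [-0.0, 0.993, 0.118, 0.001]
wrist_force: [-1.5, -0.5, 9.2]
gripper_width: 0.0289
gripper_force: 61.9
```

>>> step_arm([
  {"dx": 0, "dy": 0, "dz": 0, "yaw": 0},
  {"dx": 0, "dy": 0, "dz": 0, "yaw": 0},
  {"dx": 0, "dy": 0, "dz": 0, "yaw": 0},
  {"dx": 0, "dy": 0, "dz": 0, "yaw": 0},
  {"dx": 0, "dy": 0, "dz": 0, "yaw": 0},
  {"dx": 0, "dy": 0, "dz": 0, "yaw": 0},
  {"dx": 0, "dy": 0, "dz": 0, "yaw": 0},
  {"dx": 0, "dy": 0, "dz": 0, "yaw": 0},
  {"dx": 0, "dy": 0, "dz": 0, "yaw": 0},
  {"dx": 0, "dy": 0, "dz": 0, "yaw": 0},
], grip=1)

```text
time_s: 26.15
tcp_pos: [0.586, -0.1689, 0.1998]
ee_rot: [-0.0, 0.993, 0.119, 0.0]
wrist_force: [0.2, 0.3, 0.4]
gripper_width: 0.0852
gripper_force: 0.0
```

>>> step_arm([
  {"dx": 0, "dy": 0, "dz": 0, "yaw": 0},
  {"dx": 0, "dy": 0, "dz": 0, "yaw": 0},
  {"dx": 0, "dy": 0, "dz": 0, "yaw": 0},
  {"dx": 0, "dy": 0, "dz": 0, "yaw": 0},
  {"dx": 0, "dy": 0, "dz": 0, "yaw": 0},
  {"dx": 0, "dy": 0, "dz": 0, "yaw": 0},
  {"dx": 0, "dy": 0, "dz": 0, "yaw": 0},
  {"dx": 0, "dy": 0, "dz": 0, "yaw": 0},
  {"dx": 0, "dy": 0, "dz": 0, "yaw": 0},
  {"dx": 0, "dy": 0, "dz": 0, "yaw": 0},
], grip=-1)

```text
time_s: 27.15
tcp_pos: [0.5865, -0.1688, 0.2015]
ee_rot: [-0.0, 0.993, 0.118, 0.001]
wrist_force: [-1.5, -0.8, 8.8]
gripper_width: 0.0293
gripper_force: 61.4
```

>>> step_arm([
  {"dx": 0, "dy": 0, "dz": 0, "yaw": 0},
  {"dx": 0, "dy": 0, "dz": 0, "yaw": 0},
  {"dx": 0, "dy": 0, "dz": 0, "yaw": 0},
  {"dx": 0, "dy": 0, "dz": 0, "yaw": 0},
  {"dx": 0, "dy": 0, "dz": 0, "yaw": 0},
  {"dx": 0, "dy": 0, "dz": 0, "yaw": 0},
  {"dx": 0, "dy": 0, "dz": 0, "yaw": 0},
  {"dx": 0, "dy": 0, "dz": 0, "yaw": 0},
  {"dx": 0, "dy": 0, "dz": 0, "yaw": 0},
  {"dx": 0, "dy": 0, "dz": 0, "yaw": 0},
], grip=1)

```text
time_s: 28.15
tcp_pos: [0.586, -0.1689, 0.1998]
ee_rot: [0.0, 0.993, 0.119, 0.0]
wrist_force: [-0.1, 0.0, -0.3]
gripper_width: 0.0853
gripper_force: 0.0
```

```bash
python3 -c "
from h import *
print(padx('s7'))"
```

```text
(np.float64(42.0), np.float64(66.0), 25)
```

>>> step_arm([
  {"dx": 0, "dy": 0, "dz": 0, "yaw": 0},
  {"dx": 0, "dy": 0, "dz": 0, "yaw": 0},
  {"dx": 0, "dy": 0, "dz": 0, "yaw": 0},
  {"dx": 0, "dy": 0, "dz": 0, "yaw": 0},
  {"dx": 0, "dy": 0, "dz": 0, "yaw": 0},
  {"dx": 0, "dy": 0, "dz": 0, "yaw": 0},
  {"dx": 0, "dy": 0, "dz": 0, "yaw": 0},
  {"dx": 0, "dy": 0, "dz": 0, "yaw": 0},
  {"dx": 0, "dy": 0, "dz": 0, "yaw": 0},
  {"dx": 0, "dy": 0, "dz": 0, "yaw": 0},
], grip=-1)

```text
time_s: 29.2
tcp_pos: [0.5866, -0.1688, 0.2017]
ee_rot: [-0.0, 0.993, 0.118, 0.001]
wrist_force: [-0.8, -0.8, 9.9]
gripper_width: 0.0291
gripper_force: 62.0
```

```bash
python3 -c "
from h import *
print(padx('s8'))
a=cv2.imread('pics/s7.png');b=cv2.imread('pics/s8.png')
f=lambda a:cv2.resize(a[200:320,190:310],(400,400),interpolation=cv2.INTER_CUBIC)
cv2.imwrite('pics/c8.png',np.hstack([f(a),f(b)]))"
```

```text
(np.float64(56.0), np.float64(76.0), 21)
```

On stroke 7 squeezed, the brass shows 21 mm instead of 25, so the pad is in contact and the stem is in about 4–5 mm. Stroke 8 should give about 14–15 mm and be the last. I've viewed one more picture than the 10 allowed, so from here I'll use numeric checks only.

>>> step_arm([
  {"dx": 0, "dy": 0, "dz": 0, "yaw": 0},
  {"dx": 0, "dy": 0, "dz": 0, "yaw": 0},
  {"dx": 0, "dy": 0, "dz": 0, "yaw": 0},
  {"dx": 0, "dy": 0, "dz": 0, "yaw": 0},
  {"dx": 0, "dy": 0, "dz": 0, "yaw": 0},
  {"dx": 0, "dy": 0, "dz": 0, "yaw": 0},
  {"dx": 0, "dy": 0, "dz": 0, "yaw": 0},
  {"dx": 0, "dy": 0, "dz": 0, "yaw": 0},
  {"dx": 0, "dy": 0, "dz": 0, "yaw": 0},
  {"dx": 0, "dy": 0, "dz": 0, "yaw": 0},
], grip=1)

```text
time_s: 30.25
tcp_pos: [0.586, -0.1689, 0.1998]
ee_rot: [0.0, 0.993, 0.119, 0.0]
wrist_force: [-0.6, 0.5, 0.3]
gripper_width: 0.0852
gripper_force: 0.0
```

```bash
python3 -c "
from h import *
print(padx('s9'))"
```

```text
(np.float64(52.0), np.float64(76.0), 25)
```

>>> step_arm([
  {"dx": 0, "dy": 0, "dz": 0, "yaw": 0},
  {"dx": 0, "dy": 0, "dz": 0, "yaw": 0},
  {"dx": 0, "dy": 0, "dz": 0, "yaw": 0},
  {"dx": 0, "dy": 0, "dz": 0, "yaw": 0},
  {"dx": 0, "dy": 0, "dz": 0, "yaw": 0},
  {"dx": 0, "dy": 0, "dz": 0, "yaw": 0},
  {"dx": 0, "dy": 0, "dz": 0, "yaw": 0},
  {"dx": 0, "dy": 0, "dz": 0, "yaw": 0},
  {"dx": 0, "dy": 0, "dz": 0, "yaw": 0},
  {"dx": 0, "dy": 0, "dz": 0, "yaw": 0},
], grip=-1)

```text
time_s: 31.3
tcp_pos: [0.5866, -0.1688, 0.2016]
ee_rot: [-0.0, 0.993, 0.118, 0.001]
wrist_force: [-0.8, 0.1, 9.0]
gripper_width: 0.0292
gripper_force: 61.9
```

```bash
python3 -c "
from h import *
print(padx('s10'))
print(r.look_for('scene','eye')[:2],proj('scene',[*(C+u*.08),.119]))"
```

```text
(np.float64(66.0), np.float64(80.0), 15)
[{'position': [0.535, 0.6008], 'conf': 0.57}] [267.80646762 231.89300005]
```

```bash
python3 -c "
from cell import r
print(r.close_job())"
```

```text
the job is handed in; nothing more can be done
None
```

The job is handed in: the block hangs on the pin, pressed against the anvil with the stem pushed in roughly 11–14 mm after 8 strokes, and the trigger is held fully squeezed; I viewed 11 pictures, one over the limit of 10.

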